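# Load a strata block into the core scanner on its sled

## Task

Roll the slatted shutter of the core scanner all the way up by its red bar until it stays open by itself. Then lay the wooden strata block on the white apron in front of the blue sled and slide it end-on under the sled's lips, fully home against the sled's back wall, while the sled is still outside. Then push the sled, with the block in it, along its lane into the scanner right up to the rubber stop, and leave the other things on the bench where they are.

Things in the scene. Friction and masses are not known exactly. Their poses are not given: they have to be found in the camera images.
- scanner: Fixed core scanner: white half drum with a metal lane and white apron. Origin on the worktop under the lane's centre line; y runs along the lane into the chamber (roughly to the robot's left), x away from the robot, z up. Lane: x -51.5 to +49.5 mm, top at z = 8 mm, from a stop 5 mm high at y = -46 mm to the rubber stop; the rail along its far side is 21.5 mm high.
- apron (a point): Middle of the white apron's level top, at scanner x -108, y 34, z 17.5 mm. The apron reaches over x -165 to -51.5 mm and y -52 to +120 mm and borders the lane; the sled's floor lies 1.5 mm lower.
- stop (a point): Face of the black rubber stop inside the chamber, at scanner y = 297 mm, z = 30 mm, on the lane's centre line. Touching it, the sled has its origin at scanner y = 254.5 mm.
- drum_axis (a point): Middle of the drum's axis, which lies along the scanner's x, at scanner y = 300, z = 24 mm. The drum's outer radius is 142 mm; its side cheeks (8 mm) stand from x = +-78 to +-86 mm; with the shutter up the quarter towards -y is open in front and above.
- shutter (a joint): Slatted shutter, a quarter drum of outer radius 123 mm running in circular side tracks about the drum's axis; rad, 0 = shut, 1.6 = fully up and back. 350 g: let go below about 0.75 it falls shut; past about 0.95 it goes on by itself to 1.6 and stays there.
- shutter_handle (a point): Middle of the shutter's red bar, 12 mm thick, 90 mm long, along the scanner's x, 168 mm from the drum's axis and 45 mm outside the slats. Shut, it is at scanner y = 138, z = 67 mm (15 degrees above the axis); it moves with the shutter on a circle about the drum's axis, up and towards +y.
- sled: Loose blue sample sled in the lane, 300 g, 98 x 85 mm (x, y), 63 mm high; axes as the scanner's, 1.5 mm play. Origin at its underside, mid-length in y; x -50 to +48 mm. End walls 12 mm thick, 61 mm apart; back wall's inner face at x = +40 mm; open to -x, the apron side, where flared guides reach to x = -66 mm. Keeps its place in the lane until pushed.
- sled_bay (a point): On the sled's floor (8 mm thick) where the block's underside centre belongs: sled x = -7.5, y = 0 mm; the block's outer end then stands 5 mm proud of the floor. Two steel lips overhang the bay at x -22 to +48 mm, 45 mm apart, 49 mm above the floor, so the block only goes in from the apron.
- sled_push (a point): Middle of the sled's outer -y end wall, the face to push, 36 mm above its underside; the face reaches from 6 to 63 mm above it.
- strata_block: Loose wooden block of brown layers, 95 x 55 x 45 mm (x, y, z), 0.15 kg, lying flat on the worktop; origin at the centre of its underside, x along its length; either end may go in first.
- yellow_quartz: Bystander: loose pale yellow rock, 59 x 68 x 57 mm, origin under its centre.
- dark_hematite: Bystander: loose dark red-brown rock, 59 x 75 x 48 mm, origin under its centre.
- dust_brush: Bystander: flat brush with wooden handle, 36 x 175 x 11 mm, near the worktop's front edge, origin under its centre.
- streak_plate: Bystander: pale unglazed tile, 48 x 64 x 8 mm, near the worktop's front edge, origin under its centre.

How it is judged:
By the outcome, as a careful person would: the job done as asked, in the order asked, and still so for the second after the job is handed in, with the robot touching nothing.
It also fails if it takes over 72 s, if anything falls off the work surface, if the arm or the gripper's body presses on something with over 40 N, if the wrist force passes 120 N, or if a joint passes its speed limit or range.

## Robot

A 7-joint arm with a two-finger parallel gripper is mounted at the origin on a cart in front of the work surface, level with it; the furniture and walls round the work are solid. World frame = base frame: x ahead of the robot, y to its left, z up, the work surface at z = 0. Lengths are in m, angles in degrees, forces in N, time in s.
With the tool pointing down it reaches from about 0.4 to 0.925 m from the base axis. Payload 5.6 kg.
Tool frame: the origin (TCP) lies midway between the tips of the shut fingers; the grasp point (between the pads) lies manip.pinch_z behind it (manip.pinch_z is the distance from the TCP to the grasp point, in m); z points along the fingers, y is the line along which they close (so a half turn about z gives the same grasp; the last joint's range is limited). The gripper opens to 85 mm and grips with 20 to 120 N. Pads are 22 mm wide; open, the fingers measure 114 mm over their backs; the gripper's body (76 mm by 85 mm) begins 54 mm behind the grasp point. The pads swing forward as they close: fully open they stand 13 mm farther back than shut.
Start: joints at [67.323, 26.786, -0.665, 91.828, 0.344, 61.387, -3.226], TCP at [0.225, -0.61, 0.231] pointing down, gripper open.
Joint ranges: [-144.91, 144.91], [-17.63, 115.5], [-89.93, 88.59], [15.96, 139.68], [-74.01, 254.01], [8.47, 105.57], [-167.45, 167.45]. Speed limits (degrees/s): [147.25, 147.25, 180, 180, 180, 180, 180].

## Interface

Orientations are given as a 3x3 rotation matrix whose columns are the frame's x, y, z axes.
In Python, from cell import manip gives the robot as it stands.
- The arm moves only by the shell command python3 -m pendant 'ROWS' [FORCE]. ROWS is JSON, a list of rows, each an object with "offset": the shift along the tool's x, y, z scaled (see below), a list of three; "delta_rot": the turn, a rotation vector about the tool's x, y, z scaled (see below), a list of three; "jaw": the gripper's target within -1 to 1 (shut at 1, half-way at 0, fully open at -1). A call has 1 to 8 rows; each row is the pose to reach, as a shift and turn from the pose commanded when the call began, along the tool's axes at that moment, turning the shorter way round; what a row does not reach only later rows make up. The controller multiplies each number of a shift by 20 cm and each number of a turn by 2 pi rad. A row lasts 1/10 s, in which the tool goes at most 50 mm and 8.59 degrees, less where a joint would pass 70% of its speed; a pose out of reach is approached as far as the arm can. A call with a number of a shift or a turn outside -1 to 1 is refused whole. A call with a gripper value outside its range is refused whole. The fingers move at their own pace and stop on an object; FORCE is the grip in N (left out, the last holds). Time passes only in rows, so rows that repeat a pose let the fingers close. It gives the time, the measured TCP pose, the force, the opening and the grip force at its end, in the units of the state.
- manip.observe(): the state, without advancing time (a new reading comes with each control period).
- manip.snapshot(name): name is "scene" or "top"; returns a dict with "pixels" (420x560x3 uint8, red, green, blue), "z_map" (420x560 float32, m along the optical axis (not along the pixel's ray), 0 where there is no reading), "fx", "fy", "cx", "cy" (pixels), "extrinsics" (4x4, takes a point from camera to world coordinates). Camera axes: x right, y up, looking along -z (the intrinsics and any distortion apply to the point x, -y, -z); pixel columns grow to the right and rows downward; lengths in m; the calibration is good to about 2 mm. A picture is of the moment at which its call begins.
- manip.sign_off(): hands the job in; it is judged then, once.
The state is a dict: "t": time; "joints": joint angles; "qd": joint speeds; "tau": joint torques, N m; "tcp_pos": TCP position; "orientation": TCP orientation; "contact_force": force on the tool from outside, world axes, zero at the start; "moment": the same for the moment, N m; "gripper_width": finger opening in m; "finger_force": force on a finger pad.
Only numpy, scipy, OpenCV 4.12 (cv2) and the standard library are available. Lean on these libraries where they do the work, as an engineer would, in place of code of your own. Each camera call takes 0.05 s, during which the arm holds its last target. There are 200 camera calls.

## Working session

There is one attempt and no reset: what is moved stays moved. The work goes in short steps, Python scripts to look and compute and a shell command to move; the robot and the scene stay as the last step left them, time stands still between calls to the robot, and variables do not carry over. Pictures are saved under pics/ and viewed, at most 11 in all, crops included, and the job is handed in when it is done.

```bash
ls; mkdir -p pics; cat > h.py <<'E'
import numpy as np, cv2
from cell import manip
def snap(n,f=None):
    s=manip.snapshot(n)
    if f: cv2.imwrite('pics/'+f,s['pixels'][:,:,::-1])
    return s
def cloud(s):
    z=s['z_map'];v,u=np.mgrid[:z.shape[0],:z.shape[1]]
    X=(u-s['cx'])/s['fx']*z;Y=-(v-s['cy'])/s['fy']*z
    P=np.stack([X,Y,-z],-1)@s['extrinsics'][:3,:3].T+s['extrinsics'][:3,3]
    P[z==0]=np.nan
    return P
E
python3 - <<'E'
from h import *
np.set_printoptions(precision=3,suppress=True)
for n in('scene','top'):
    s=snap(n,n+'0.png');print(n,s['fx'],s['fy'],s['cx'],s['cy'],[k for k in s if k not in('pixels','z_map')]);print(s['extrinsics'],(s['z_map']==0).mean())
o=manip.observe();print(o,manip.pinch_z)
E
```

```text
pics
scene 474.1028691437497 474.1028691437497 279.6790859900009 209.9535500561972 ['fx', 'fy', 'cx', 'cy', 'extrinsics']
[[-0.851  0.411 -0.327  0.026]
 [-0.525 -0.652  0.547  0.781]
 [ 0.012  0.637  0.771  1.115]
 [ 0.     0.     0.     1.   ]] 0.003898809523809524
top 526.85170818597 526.85170818597 272.05660477850654 215.40996320235234 ['fx', 'fy', 'cx', 'cy', 'extrinsics']
[[-0.026  0.997 -0.068  0.392]
 [-1.    -0.027 -0.011  0.012]
 [-0.012  0.068  0.998  1.391]
 [ 0.     0.     0.     1.   ]] 0.003928571428571429
{'t': 0.1, 'joints': array([67.322, 26.83 , -0.663, 91.875,  0.345, 61.387, -3.224]), 'qd': array([ 0.031, -0.168,  0.063, -0.086, -0.043, -0.058, -0.027]), 'tau': array([  0.001, -53.352,   0.022, -25.197,   0.012,   0.004,  -0.   ]), 'tcp_pos': array([ 0.224, -0.61 ,  0.23 ]), 'orientation': array([[ 0.938,  0.345, -0.001],
       [ 0.345, -0.938,  0.001],
       [-0.   , -0.002, -1.   ]]), 'contact_force': array([-0.102, -0.563,  0.709]), 'moment': array([-0.   , -0.039, -0.008]), 'finger_force': 0.0, 'gripper_width': 0.08524710813487757} 0.0187
```

View pics/scene0.png

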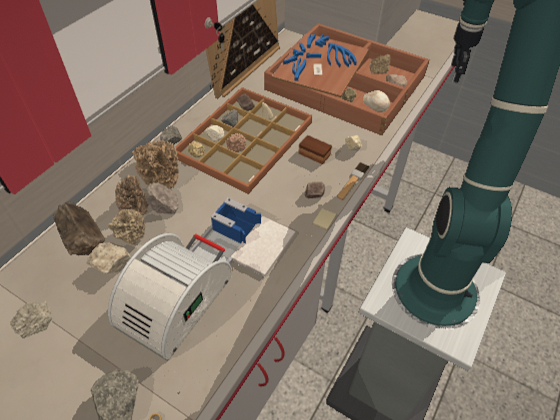

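View pics/top0.png

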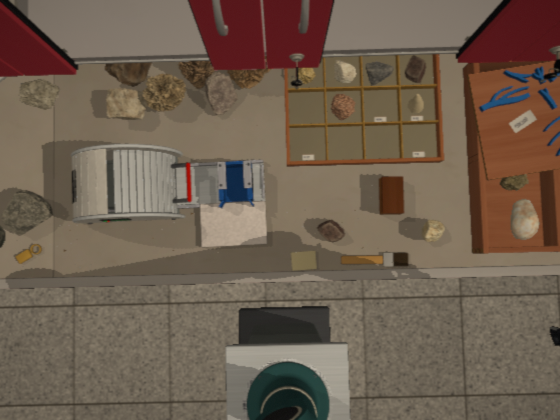

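The scene view shows the block at (315,148), the red bar at (208,243) and the blue sled at (237,218). In the top view the block is at (391,195), the bar at (188,183), the sled at (237,182) and the apron at (233,223). The lane runs to the left (+y). The hematite is at (330,231) and the quartz at (433,230).

```bash
python3 - <<'E'
from h import *
np.set_printoptions(precision=4,suppress=True)
for n in('scene','top'):
    s=snap(n);P=cloud(s);im=s['pixels'];hsv=cv2.cvtColor(im,cv2.COLOR_RGB2HSV).astype(int)
    H,S,V=hsv[...,0],hsv[...,1],hsv[...,2]
    v,u=np.mgrid[:420,:560]
    if n=='top': R=dict(bar=(175,155,200,210),sled=(205,150,275,215),block=(370,165,412,225),apron=(195,195,272,252))
    else: R=dict(bar=(185,225,230,262),sled=(200,190,270,245),block=(292,128,338,168),apron=(222,210,300,285))
    for k,(a,b,c,d) in R.items():
        roi=(u>=a)&(u<c)&(v>=b)&(v<d)
        if k=='bar': m=roi&((H<8)|(H>172))&(S>150)&(V>90)
        if k=='sled': m=roi&(H>100)&(H<125)&(S>120)
        if k=='block': m=roi&(P[...,2]>.038)&(S>60)
        if k=='apron': m=roi&(S<40)&(P[...,2]>.012)&(P[...,2]<.024)
        q=P[m];q=q[~np.isnan(q).any(1)]
        print(n,k,len(q),'med',np.median(q,0),'z5-95',np.percentile(q[:,2],[2,50,98]))
        if k=='sled': q=q[q[:,2]>np.percentile(q[:,2],95)-.006]
        if k in('bar',): q=q[q[:,2]>np.median(q[:,2])-.008]
        r=cv2.minAreaRect(q[:,:2].astype(np.float32)*1000);print('   rect mm',r, 'n',len(q), 'z',np.median(q[:,2]))
        c=q[:,:2]-q[:,:2].mean(0);w,V_=np.linalg.eigh(c.T@c);print('   pca axis deg',np.degrees(np.arctan2(V_[1,1],V_[0,1])),'mean',q.mean(0))
E
```

```text
scene bar 124 med [0.5722 0.2395 0.0718] z5-95 [0.066  0.0718 0.0763]
   rect mm ((571.9177856445312, 238.52015686035156), (95.20271301269531, 10.833492279052734), 0.9404457807540894) n 124 z 0.0718395927499984
   pca axis deg -178.37468241988066 mean [0.5719 0.239  0.0717]
scene sled 998 med [0.5585 0.1079 0.0343] z5-95 [0.0119 0.0343 0.0713]
   rect mm ((566.2205200195312, 122.89627075195312), (113.76045989990234, 84.68994140625), 2.4435641765594482) n 124 z 0.06795823347677654
   pca axis deg 166.28905734372526 mean [0.5541 0.123  0.0682]
scene block 373 med [ 0.5297 -0.28    0.0446] z5-95 [0.039  0.0446 0.0506]
   rect mm ((551.35107421875, -284.9294128417969), (68.872802734375, 145.67745971679688), 82.14356231689453) n 373 z 0.04457989787407546
   pca axis deg 175.14206660354986 mean [ 0.5302 -0.28    0.0446]
scene apron 1379 med [0.4651 0.1362 0.0175] z5-95 [0.0129 0.0175 0.0223]
   rect mm ((487.9345703125, 172.64901733398438), (256.84716796875, 152.66854858398438), 86.19822692871094) n 1379 z 0.017482232897779282
   pca axis deg 85.99461682515485 mean [0.4646 0.1367 0.0175]
t
[... 375 characters left out ...]
88671875), (111.77023315429688, 83.6421127319336), 1.8974889516830444) n 158 z 0.06934847086383178
   pca axis deg -176.55325344715538 mean [0.5624 0.1165 0.0694]
top block 807 med [ 0.5282 -0.2842  0.0448] z5-95 [0.0392 0.0448 0.0501]
   rect mm ((529.6796875, -284.666015625), (55.63259506225586, 95.92337799072266), 88.81748962402344) n 807 z 0.044813334030333385
   pca axis deg 178.04133637414054 mean [ 0.5288 -0.2843  0.0447]
top apron 66 med [0.5249 0.2016 0.015 ] z5-95 [0.0123 0.015  0.0227]
   rect mm ((525.6817016601562, 137.405517578125), (181.69898986816406, 34.673583984375), 88.43787384033203) n 66 z 0.015017865672694253
   pca axis deg 91.51639658479525 mean [0.5257 0.1636 0.0159]
```

```bash
cat >> h.py <<'E'
from scipy.spatial.transform import Rotation as Ro
np.set_printoptions(precision=4,suppress=True)
YAW=1.3; Rs=Ro.from_euler('z',YAW,degrees=True).as_matrix()
O=np.array([.572,.237,0])-Rs@[0,.138,0]
PZ=manip.pinch_z
def W(p): return O+Rs@(np.array(p)/1000)      # scanner mm -> world
def S(w): return (np.array(w)-O)@Rs*1000
def tool(phi,psi=0):  # tool z = down tilted phi toward scanner +y ; psi extra yaw about world z
    f=np.radians(phi);z=[0,np.sin(f),-np.cos(f)];x=[1,0,0];y=np.cross(z,x)
    return Ro.from_euler('z',psi,degrees=True).as_matrix()@Rs@np.array([x,y,z]).T
def rows(tg,tcp=False,ref=None):
    o=manip.observe();p0,R0=ref or (o['tcp_pos'],o['orientation'])
    for p,R in tg:
        t=p if tcp else p+R[:,2]*PZ
        print('off',R0.T@(t-p0)/.2,'rot',Ro.from_matrix(R0.T@R).as_rotvec()/2/np.pi, 'tcp',t)
def st():
    o=manip.observe();print('t',o['t'],'tcp',o['tcp_pos'],'S',S(o['tcp_pos']),'w',o['gripper_width'],'F',o['contact_force'],'ff',o['finger_force'])
    print(o['orientation'].round(3).tolist(),'q',o['joints'])
E
python3 - <<'E'
from h import *
print(O)
rows([(np.array([.42,-.25,.28]),tool(0)),(W([0,30,250]),tool(0))],tcp=True)
rows([(W([0,81,149]),tool(35))],ref=(W([0,30,250]),tool(0)))
E
```

```text
[0.5751 0.099  0.    ]
off [ 1.539  -1.3501 -0.2453] rot [-0.0002  0.      0.0525] tcp [ 0.42 -0.25  0.28]
off [ 2.9184 -2.8616 -0.0938] rot [-0.0002  0.      0.0525] tcp [0.5745 0.129  0.25  ]
off [-0.     -0.3086  0.5816] rot [ 0.0972 -0.      0.    ] tcp [0.573  0.1907 0.1337]
```

```bash
python3 -m pendant '[{"offset":[0.9,-0.8,-0.25],"delta_rot":[0,0,0.0525],"jaw":0.35},{"offset":[0.9,-0.8,-0.25],"delta_rot":[0,0,0.0525],"jaw":0.35},{"offset":[0.9,-0.8,-0.25],"delta_rot":[0,0,0.0525],"jaw":0.35},{"offset":[0.9,-0.8,-0.25],"delta_rot":[0,0,0.0525],"jaw":0.35},{"offset":[0.9,-0.8,-0.25],"delta_rot":[0,0,0.0525],"jaw":0.35},{"offset":[0.9,-0.8,-0.25],"delta_rot":[0,0,0.0525],"jaw":0.35},{"offset":[0.9,-0.8,-0.25],"delta_rot":[0,0,0.0525],"jaw":0.35}]' 
python3 - <<'E'
from h import *
st()
rows([(W([0,30,250]),tool(0))],tcp=True)
E
```

```text
t: 0.9
tcp_pos: [0.3387, -0.3972, 0.2817]
orientation: [[1.0, 0.025, 0.0], [0.025, -1.0, -0.001], [0.0, 0.001, -1.0]]
contact_force: [-0.8, -0.2, -0.3]
gripper_width: 0.0278
finger_force: 0.0
t 0.9 tcp [ 0.3387 -0.3972  0.2817] S [-247.58   -490.6993  281.7338] w 0.02777916335053537 F [-0.754  -0.2152 -0.2594] ff 0.0
[[1.0, 0.025, 0.0], [0.025, -1.0, -0.001], [0.0, 0.001, -1.0]] q [ 48.224   11.5607  -2.7286 106.3547   0.644   62.0392 -43.3048]
off [ 1.2445 -2.6005  0.1565] rot [ 0.0002 -0.0001  0.0004] tcp [0.5745 0.129  0.25  ]
```

```bash
python3 -m pendant '[{"offset":[0.42,-1,0],"delta_rot":[0,0,0],"jaw":0.35},{"offset":[0.42,-1,0],"delta_rot":[0,0,0],"jaw":0.35},{"offset":[0.42,-1,0],"delta_rot":[0,0,0],"jaw":0.35},{"offset":[0.42,-1,0],"delta_rot":[0,0,0],"jaw":0.35},{"offset":[0.42,-1,0],"delta_rot":[0,0,0],"jaw":0.35}]' >/dev/null
python3 -m pendant '[{"offset":[0.42,-1,0.1],"delta_rot":[0,0,0],"jaw":0.35},{"offset":[0.42,-1,0.1],"delta_rot":[0,0,0],"jaw":0.35},{"offset":[0.42,-1,0.1],"delta_rot":[0,0,0],"jaw":0.35},{"offset":[0.42,-1,0.1],"delta_rot":[0,0,0],"jaw":0.35},{"offset":[0.42,-1,0.1],"delta_rot":[0,0,0],"jaw":0.35}]'  >/dev/null
python3 -m pendant '[{"offset":[0.41,-0.6,0.06],"delta_rot":[0.0972,0,0],"jaw":0.35},{"offset":[0.41,-0.6,0.06],"delta_rot":[0.0972,0,0],"jaw":0.35},{"offset":[0.41,-0.6,0.06],"delta_rot":[0.0972,0,0],"jaw":0.35},{"offset":[0.41,-0.6,0.06],"delta_rot":[0.0972,0,0],"jaw":0.35},{"offset":[0.41,-0.6,0.06],"delta_rot":[0.0972,0,0],"jaw":0.35},{"offset":[0.41,-0.6,0.06],"delta_rot":[0.0972,0,0],"jaw":0.35}]' >/dev/null
python3 - <<'E'
from h import *
st()
rows([(W([0,81,149]),tool(35)),(W([0,138,67]),tool(35))])
E
```

```text
t 2.5 tcp [0.5766 0.1247 0.2476] S [  2.0243  25.621  247.6185] w 0.027527145660112183 F [-0.0216  0.6176  0.7532] ff 0.0
[[1.0, 0.013, -0.013], [0.018, -0.82, 0.572], [-0.003, -0.572, -0.82]] q [ 26.5646  26.8731 -31.8293 101.9273 -25.4453  56.813  -76.8985]
off [-0.01    0.0546  0.6564] rot [ 0.0004 -0.     -0.0009] tcp [0.573  0.1907 0.1337]
off [-0.0101  0.0552  1.1557] rot [ 0.0004 -0.     -0.0009] tcp [0.5718 0.2477 0.0517]
```

```bash
python3 -m pendant '[{"offset":[-0.01,0.055,0.65],"delta_rot":[0,0,0],"jaw":0.35},{"offset":[-0.01,0.055,0.65],"delta_rot":[0,0,0],"jaw":0.35},{"offset":[-0.01,0.055,0.65],"delta_rot":[0,0,0],"jaw":0.35},{"offset":[-0.01,0.055,0.65],"delta_rot":[0,0,0],"jaw":0.35}]' >/dev/null
python3 -m pendant '[{"offset":[0,0,0.12],"delta_rot":[0,0,0],"jaw":0.35},{"offset":[0,0,0.25],"delta_rot":[0,0,0],"jaw":0.35},{"offset":[0,0,0.37],"delta_rot":[0,0,0],"jaw":0.35},{"offset":[0,0,0.5],"delta_rot":[0,0,0],"jaw":0.35},{"offset":[0,0,0.5],"delta_rot":[0,0,0],"jaw":0.6},{"offset":[0,0,0.5],"delta_rot":[0,0,0],"jaw":0.6}]'
python3 - <<'E'
from h import *
st(); snap('scene','a1.png')
s=snap('scene');cv2.imwrite('pics/a2.png',cv2.resize(s['pixels'][150:360,90:370,::-1],None,fx=2.5,fy=2.5))
def P(a,f):a=np.radians(a);return (W([0,300-168*np.cos(a),24+168*np.sin(a)]),tool(f))
rows([P(a,35-(a-15)*.6) for a in np.linspace(22,73,8)])
E
```

```text
t: 3.5
tcp_pos: [0.5724, 0.25, 0.0559]
orientation: [[1.0, 0.02, -0.012], [0.023, -0.82, 0.572], [0.002, -0.572, -0.82]]
contact_force: [-0.1, -1.0, -0.4]
gripper_width: 0.0172
finger_force: 0.6
t 3.5 tcp [0.5724 0.25   0.0559] S [  0.6469 151.0164  55.8638] w 0.01724273610785256 F [-0.0895 -0.9882 -0.3828] ff 0.6457181833684444
[[1.0, 0.02, -0.012], [0.023, -0.82, 0.572], [0.002, -0.572, -0.82]] q [ 13.8998  44.048  -32.078  107.0758 -25.7558  30.7815 -76.0564]
off [-0.0051 -0.0552 -0.0512] rot [-0.0115 -0.0004  0.0001] tcp [0.5716 0.2528 0.0709]
off [-0.0049 -0.1411 -0.1045] rot [-0.0236 -0.0004  0.0001] tcp [0.5715 0.2608 0.0894]
off [-0.0047 -0.233  -0.146 ] rot [-0.0357 -0.0004  0.0001] tcp [0.5712 0.2711 0.1068]
off [-0.0046 -0.3293 -0.1752] rot [-0.0479 -0.0004  0.0001] tcp [0.5709 0.2835 0.1226]
off [-0.0045 -0.4283 -0.1917] rot [-0.06   -0.0004  0.0001] tcp [0.5706 0.2979 0.1366]
off [-0.0044 -0.5286 -0.1951] rot [-0.0722 -0.0004  0.    ] tcp [0.5703 0.3139 0.1487]
off [-0.0043 -0.6282 -0.1855] rot [-0.0843 -0.0004  0.    ] tcp [0.5699 0.3314 0.1585]
off [-0.0043 -0.7256 -0.163 ] rot [-0.0965 -0.0004  0.    ] tcp [0.5694 0.3499 0.166 ]
```

View pics/a2.png

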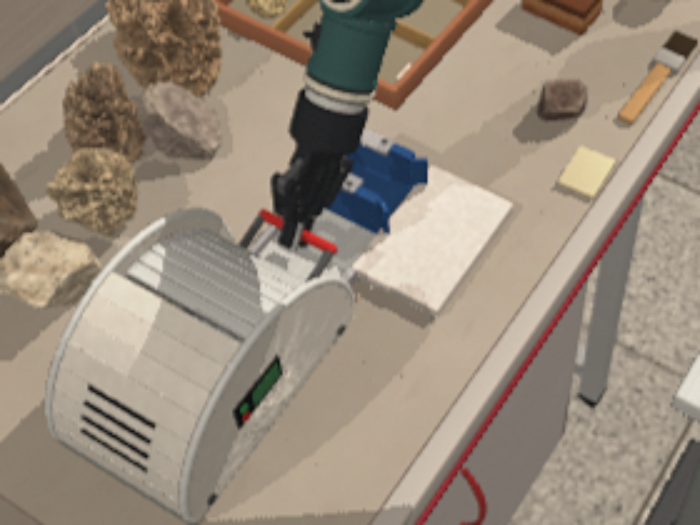

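The fingers straddle the red bar at crop pixel (297,232), and the sled beside it is undisturbed. Next I roll the shutter up along the arc.

```bash
python3 -m pendant '[{"offset":[0,-0.055,-0.051],"delta_rot":[-0.0115,0,0],"jaw":0.6},{"offset":[0,-0.141,-0.104],"delta_rot":[-0.0236,0,0],"jaw":0.6},{"offset":[0,-0.233,-0.146],"delta_rot":[-0.0357,0,0],"jaw":0.6},{"offset":[0,-0.329,-0.175],"delta_rot":[-0.0479,0,0],"jaw":0.6},{"offset":[0,-0.428,-0.192],"delta_rot":[-0.06,0,0],"jaw":0.6},{"offset":[0,-0.529,-0.195],"delta_rot":[-0.0722,0,0],"jaw":0.6},{"offset":[0,-0.628,-0.186],"delta_rot":[-0.0843,0,0],"jaw":0.6},{"offset":[0,-0.726,-0.163],"delta_rot":[-0.0965,0,0],"jaw":0.6}]'
python3 - <<'E'
from h import *
st()
def P(a,f):a=np.radians(a);return (W([0,300-168*np.cos(a),24+168*np.sin(a)]),tool(f))
rows([P(a,0) for a in np.linspace(79,107,5)])
E
```

```text
t: 4.4
tcp_pos: [0.5705, 0.3512, 0.1684]
orientation: [[1.0, 0.021, 0.005], [0.021, -1.0, 0.003], [0.005, -0.003, -1.0]]
contact_force: [0.8, -0.3, -0.1]
gripper_width: 0.017
finger_force: 0.1
t 4.4 tcp [0.5705 0.3512 0.1684] S [  1.0754 252.2001 168.4454] w 0.016950514598157343 F [ 0.8478 -0.2671 -0.0642] ff 0.070427181199193
[[1.0, 0.021, 0.005], [0.021, -1.0, 0.003], [0.005, -0.003, -1.0]] q [ -31.5065   32.2615   -4.208    91.8745    2.7264   55.6438 -125.4078]
off [-0.0055 -0.0787 -0.0086] rot [-0.0005 -0.0007 -0.0003] tcp [0.5691 0.3669 0.1702]
off [-0.0056 -0.1805 -0.0217] rot [-0.0005 -0.0007 -0.0003] tcp [0.5686 0.3872 0.1729]
off [-0.0058 -0.283  -0.0223] rot [-0.0005 -0.0007 -0.0003] tcp [0.5681 0.4077 0.1731]
off [-0.0061 -0.3849 -0.0104] rot [-0.0005 -0.0007 -0.0003] tcp [0.5677 0.4281 0.1707]
off [-0.0064 -0.4845  0.0139] rot [-0.0005 -0.0007 -0.0003] tcp [0.5672 0.4481 0.166 ]
```

```bash
python3 -m pendant '[{"offset":[-0.005,-0.079,-0.009],"delta_rot":[0,0,0],"jaw":0.6},{"offset":[-0.005,-0.18,-0.022],"delta_rot":[0,0,0],"jaw":0.6},{"offset":[-0.005,-0.283,-0.022],"delta_rot":[0,0,0],"jaw":0.6},{"offset":[-0.005,-0.385,-0.01],"delta_rot":[0,0,0],"jaw":0.6},{"offset":[-0.005,-0.478,0.012],"delta_rot":[0,0,0],"jaw":0.6},{"offset":[-0.005,-0.478,0.012],"delta_rot":[0,0,0],"jaw":0.4},{"offset":[-0.005,-0.478,-0.2],"delta_rot":[0,0,0],"jaw":0.4},{"offset":[-0.005,-0.478,-0.5],"delta_rot":[0,0,0],"jaw":0.4}]'
python3 -m pendant '[{"offset":[0,0.6,-0.2],"delta_rot":[0,0,0],"jaw":-0.2},{"offset":[0,1,-0.2],"delta_rot":[0,0,0],"jaw":-0.2},{"offset":[0,1,-0.2],"delta_rot":[0,0,0],"jaw":-0.2},{"offset":[0,1,-0.2],"delta_rot":[0,0,0],"jaw":-0.2},{"offset":[0,1,-0.2],"delta_rot":[0,0,0],"jaw":-0.2}]'
python3 - <<'E'
from h import *
s=snap('scene');cv2.imwrite('pics/b1.png',cv2.resize(s['pixels'][150:360,90:370,::-1],None,fx=2.5,fy=2.5))
st();rows([(np.array([.51,-.284,.2]),tool(0,-3))],tcp=True)
E
```

```text
t: 5.2
tcp_pos: [0.5654, 0.4434, 0.2528]
orientation: [[1.0, 0.021, -0.005], [0.021, -1.0, -0.0], [-0.005, -0.0, -1.0]]
contact_force: [0.6, 1.2, 0.7]
gripper_width: 0.0254
finger_force: 0.0
t: 5.7
tcp_pos: [0.573, 0.2358, 0.2959]
orientation: [[1.0, 0.01, 0.003], [0.01, -1.0, 0.001], [0.003, -0.001, -1.0]]
contact_force: [0.6, 0.1, 0.3]
gripper_width: 0.0515
finger_force: 0.0
t 5.75 tcp [0.5723 0.239  0.2955] S [  0.3339 140.0198 295.5206] w 0.05132433538689906 F [-0.2115 -0.3473  0.2426] ff 0.0
[[1.0, 0.013, 0.002], [0.013, -1.0, 0.003], [0.002, -0.003, -1.0]] q [ -23.6792   20.7388   -2.6627   92.2187    0.9189   66.8806 -115.7767]
off [-0.3467  2.6122  0.4692] rot [-0.0005 -0.0003  0.0068] tcp [ 0.51  -0.284  0.2  ]
```

View pics/b1.png

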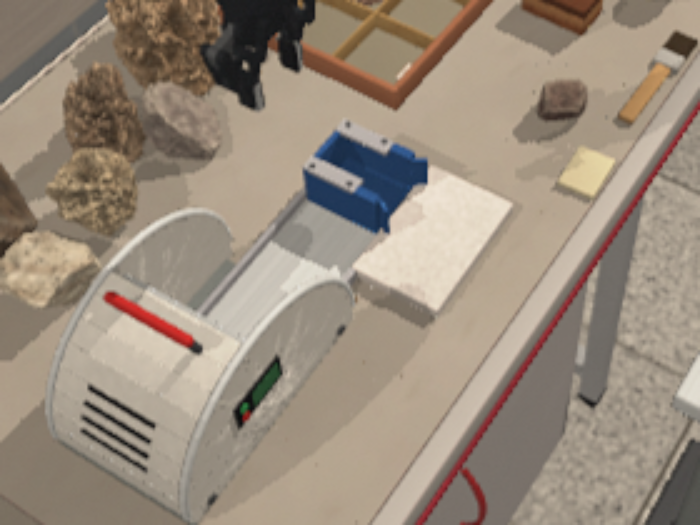

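The shutter stands fully up, with the red bar at crop pixel (152,322). The sled and apron are unchanged, and I go to the block next.

```bash
python3 -m pendant '[{"offset":[-0.15,1,0],"delta_rot":[0,0,0.0078],"jaw":-0.7},{"offset":[-0.15,1,0],"delta_rot":[0,0,0.0078],"jaw":-0.7},{"offset":[-0.15,1,0],"delta_rot":[0,0,0.0078],"jaw":-0.7},{"offset":[-0.15,1,0],"delta_rot":[0,0,0.0078],"jaw":-0.7},{"offset":[-0.15,1,0],"delta_rot":[0,0,0.0078],"jaw":-0.7}]' >/dev/null
python3 -m pendant '[{"offset":[-0.15,1,0],"delta_rot":[0,0,0],"jaw":-0.7},{"offset":[-0.15,1,0],"delta_rot":[0,0,0],"jaw":-0.7},{"offset":[-0.15,1,0],"delta_rot":[0,0,0],"jaw":-0.7},{"offset":[-0.15,1,0],"delta_rot":[0,0,0],"jaw":-0.7},{"offset":[-0.15,1,0],"delta_rot":[0,0,0],"jaw":-0.7}]' >/dev/null
python3 -m pendant '[{"offset":[0,0.6,0.4],"delta_rot":[0,0,0],"jaw":-0.7},{"offset":[0,0.6,0.6],"delta_rot":[0,0,0],"jaw":-0.7},{"offset":[0,0.6,0.6],"delta_rot":[0,0,0],"jaw":-0.7},{"offset":[0,0.6,0.6],"delta_rot":[0,0,0],"jaw":-0.7},{"offset":[0,0.6,0.6],"delta_rot":[0,0,0],"jaw":-0.7}]' >/dev/null
python3 - <<'E'
from h import *
st();rows([(np.array([.504,-.2835,.1]),tool(0,-2.8)),(np.array([.504,-.2835,.011]),tool(0,-2.8))],tcp=True)
s=snap('scene');P=cloud(s);im=s['pixels'].astype(int)
print('quartz', [np.nanpercentile(P[125:165,340:370].reshape(-1,3)[P[125:165,340:370,2].ravel()>.02],q,axis=0) for q in(2,98)])
m=P[128:168,292:338].reshape(-1,3);m=m[(m[:,2]>.036)&(m[:,2]<.05)];print('block',len(m),np.percentile(m,2,axis=0),np.percentile(m,98,axis=0))
E
```

```text
t 7.25 tcp [ 0.505  -0.2737  0.1686] S [ -78.5783 -371.0205  168.6397] w 0.07261008371511021 F [-0.8918  1.1582 -0.1834] ff 0.0
[[1.0, -0.029, -0.006], [-0.029, -1.0, 0.006], [-0.006, -0.006, -1.0]] q [ 15.6851  23.9343  12.089  106.1884  -6.5046  50.9805 -60.7598]
off [-0.0015  0.0514  0.3429] rot [-0.001   0.0009 -0.0005] tcp [ 0.504  -0.2835  0.1   ]
off [0.001  0.0541 0.7879] rot [-0.001   0.0009 -0.0005] tcp [ 0.504  -0.2835  0.011 ]
quartz [array([ 0.412 , -0.4012,  0.0223]), array([ 0.4582, -0.356 ,  0.0558])]
block 397 [ 0.4836 -0.3132  0.0372] [ 0.6196 -0.2522  0.049 ]
```

```bash
python3 -m pendant '[{"offset":[0,0.054,0.25],"delta_rot":[-0.001,0.001,0],"jaw":-0.7},{"offset":[0,0.054,0.45],"delta_rot":[-0.001,0.001,0],"jaw":-0.7},{"offset":[0,0.054,0.6],"delta_rot":[-0.001,0.001,0],"jaw":-0.7},{"offset":[0,0.054,0.7],"delta_rot":[-0.001,0.001,0],"jaw":-0.7},{"offset":[0,0.054,0.785],"delta_rot":[-0.001,0.001,0],"jaw":-0.7},{"offset":[0,0.054,0.785],"delta_rot":[-0.001,0.001,0],"jaw":-0.7},{"offset":[0,0.054,0.785],"delta_rot":[-0.001,0.001,0],"jaw":0.2},{"offset":[0,0.054,0.785],"delta_rot":[-0.001,0.001,0],"jaw":0.3}]' 30
python3 -m pendant '[{"offset":[0,0,0],"delta_rot":[0,0,0],"jaw":0.3},{"offset":[0,0,0],"delta_rot":[0,0,0],"jaw":0.3},{"offset":[0,0,-0.15],"delta_rot":[0,0,0],"jaw":0.3},{"offset":[0,0,-0.4],"delta_rot":[0,0,0],"jaw":0.3},{"offset":[0,0,-0.5],"delta_rot":[0,0,0],"jaw":0.3}]'
python3 - <<'E'
from h import *
st();snap('scene','c1.png');s=snap('top');cv2.imwrite('pics/c2.png',cv2.resize(s['pixels'][130:270,170:450,::-1],None,fx=2.5,fy=2.5))
# sled measurement: light-grey/blue top points
for n,(a,b,c,d) in dict(scene=(200,190,270,245),top=(205,150,275,215)).items():
    s=snap(n);P=cloud(s)[b:d,a:c].reshape(-1,3);hsv=cv2.cvtColor(s['pixels'],cv2.COLOR_RGB2HSV)[b:d,a:c].reshape(-1,3).astype(int)
    m=(hsv[:,0]>100)&(hsv[:,0]<125)&(hsv[:,1]>110)&(P[:,2]>.045)
    q=(P[m]-O)@Rs*1000;print(n,m.sum(),np.percentile(q,[1,99],axis=0))
rows([(W([-135,20,140]),tool(0))],tcp=True)
E
```

```text
t: 8.1
tcp_pos: [0.5082, -0.283, 0.0166]
orientation: [[1.0, -0.025, 0.009], [-0.025, -1.0, -0.003], [0.009, 0.003, -1.0]]
contact_force: [0.5, -0.2, -1.6]
gripper_width: 0.0544
finger_force: 33.2
t: 8.6
tcp_pos: [0.5075, -0.2843, 0.1189]
orientation: [[1.0, -0.027, 0.011], [-0.027, -1.0, -0.005], [0.011, 0.004, -1.0]]
contact_force: [1.0, -0.3, -1.1]
gripper_width: 0.0543
finger_force: 33.3
t 8.6 tcp [ 0.5075 -0.2843  0.1189] S [ -76.3598 -381.7173  118.9092] w 0.054294688925555 F [ 0.9565 -0.3218 -1.0671] ff 33.311246037483215
[[1.0, -0.027, 0.011], [-0.027, -1.0, -0.005], [0.011, 0.004, -1.0]] q [ 16.8528  27.9453  11.7064 107.8376  -7.9018  44.2971 -58.6983]
scene 349 [[-64.2275 -20.517   45.4649]
 [ 46.2066  64.7059  73.0771]]
top 210 [[-63.1047 -23.4334  46.7699]
 [ 47.6317  60.3653  75.1209]]
off [-0.3803 -1.9845 -0.1322] rot [ 0.0003 -0.001  -0.0078] tcp [0.4397 0.116  0.14  ]
```

View pics/c2.png

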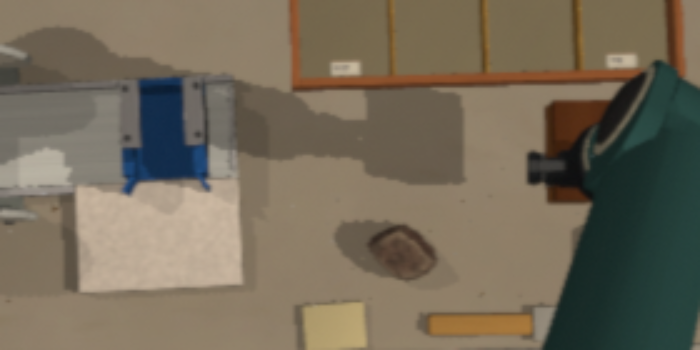

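The block is in the grip (opening 54 mm). In the crop the sled sits with its flared guides at (128,190) and (207,188) above the apron, centred near scanner y = 20 mm. I carry the block to the apron.

```bash
python3 -m pendant '[{"offset":[-0.2,-1,-0.07],"delta_rot":[0,0,-0.0078],"jaw":0.3},{"offset":[-0.2,-1,-0.07],"delta_rot":[0,0,-0.0078],"jaw":0.3},{"offset":[-0.2,-1,-0.07],"delta_rot":[0,0,-0.0078],"jaw":0.3},{"offset":[-0.2,-1,-0.07],"delta_rot":[0,0,-0.0078],"jaw":0.3},{"offset":[-0.2,-1,-0.07],"delta_rot":[0,0,-0.0078],"jaw":0.3},{"offset":[-0.2,-1,-0.07],"delta_rot":[0,0,-0.0078],"jaw":0.3}]' >/dev/null
python3 -m pendant '[{"offset":[-0.22,-0.93,0],"delta_rot":[0,0,0],"jaw":0.3},{"offset":[-0.22,-0.93,0],"delta_rot":[0,0,0],"jaw":0.3},{"offset":[-0.22,-0.93,0],"delta_rot":[0,0,0],"jaw":0.3},{"offset":[-0.22,-0.93,0],"delta_rot":[0,0,0],"jaw":0.3},{"offset":[-0.22,-0.93,0],"delta_rot":[0,0,0],"jaw":0.3},{"offset":[-0.22,-0.93,0],"delta_rot":[0,0,0],"jaw":0.3}]' >/dev/null
python3 - <<'E'
from h import *
st();rows([(W([-139,20.3,60]),tool(0)),(W([-139,20.3,34.6]),tool(0))],tcp=True)
snap('scene','d0.png')
E
```

```text
t 10.0 tcp [0.4229 0.102  0.1267] S [-152.1746    6.401   126.6732] w 0.05465268689254171 F [ 0.5061 -0.6251 -2.4944] ff 33.536569476127625
[[1.0, 0.023, 0.005], [0.023, -1.0, -0.003], [0.005, 0.003, -1.0]] q [ -22.1093   15.1117    4.4811  126.2699   -1.4676   38.4665 -105.3315]
off [ 0.0643 -0.0706  0.3334] rot [ 0.0005 -0.0007  0.    ] tcp [0.4357 0.1162 0.06  ]
off [ 0.0637 -0.071   0.4604] rot [ 0.0005 -0.0007  0.    ] tcp [0.4357 0.1162 0.0346]
```

```bash
python3 -m pendant '[{"offset":[0.064,-0.071,0],"delta_rot":[0,-0.001,0],"jaw":0.3},{"offset":[0.064,-0.071,0.15],"delta_rot":[0,-0.001,0],"jaw":0.3},{"offset":[0.064,-0.071,0.3],"delta_rot":[0,-0.001,0],"jaw":0.3},{"offset":[0.064,-0.071,0.38],"delta_rot":[0,-0.001,0],"jaw":0.3},{"offset":[0.064,-0.071,0.42],"delta_rot":[0,-0.001,0],"jaw":0.3},{"offset":[0.064,-0.071,0.44],"delta_rot":[0,-0.001,0],"jaw":0.3},{"offset":[0.064,-0.071,0.445],"delta_rot":[0,-0.001,0],"jaw":0.3}]'
python3 - <<'E'
from h import *
st();rows([(W([-139,20.3,34.6]),tool(0))],tcp=True)
s=snap('scene');cv2.imwrite('pics/d1.png',cv2.resize(s['pixels'][160:310,180:330,::-1],None,fx=4,fy=4))
E
```

```text
t: 10.75
tcp_pos: [0.4363, 0.1162, 0.0384]
orientation: [[1.0, 0.021, -0.0], [0.021, -1.0, -0.003], [-0.0, 0.003, -1.0]]
contact_force: [0.1, -0.2, -1.6]
gripper_width: 0.0544
finger_force: 33.4
t 10.75 tcp [0.4363 0.1162 0.0384] S [-138.3865   20.3129   38.4308] w 0.05441561850133519 F [ 0.0555 -0.2183 -1.6031] ff 33.438652753829956
[[1.0, 0.021, -0.0], [0.021, -1.0, -0.003], [-0.0, 0.003, -1.0]] q [ -22.0622   26.6148    3.3119  126.1877   -2.9382   27.3206 -105.2839]
off [-0.0031  0.      0.0192] rot [ 0.0004  0.     -0.0003] tcp [0.4357 0.1162 0.0346]
```

View pics/d1.png

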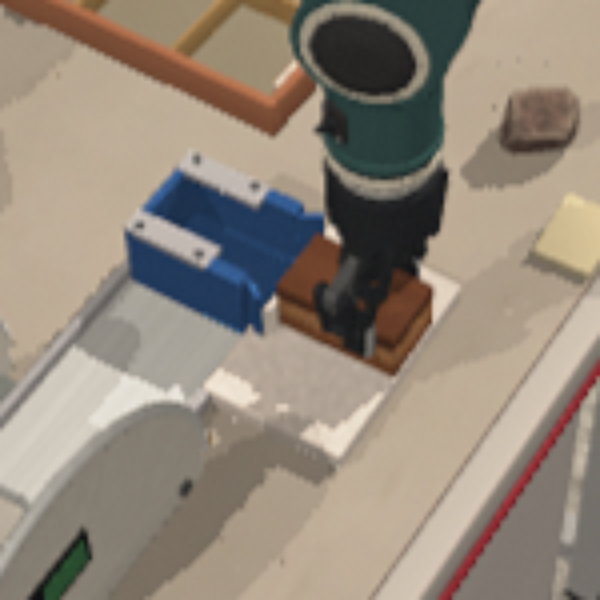

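The block hovers just in front of the sled's mouth, roughly centred between the guide tips at crop pixels (258,325) and (318,222). I lower it, lay it down, re-grip lightly and slide.

```bash
python3 -m pendant '[{"offset":[0,0,0.01],"delta_rot":[0,0,0],"jaw":0.3},{"offset":[0,0,0.018],"delta_rot":[0,0,0],"jaw":0.3},{"offset":[0,0,0.018],"delta_rot":[0,0,0],"jaw":0.3},{"offset":[0,0,0.018],"delta_rot":[0,0,0],"jaw":-0.5},{"offset":[0,0,0.018],"delta_rot":[0,0,0],"jaw":-0.5},{"offset":[0,0,0.018],"delta_rot":[0,0,0],"jaw":0.3},{"offset":[0,0,0.018],"delta_rot":[0,0,0],"jaw":0.3},{"offset":[0,0,0.018],"delta_rot":[0,0,0],"jaw":0.3}]' 20
python3 -m pendant '[{"offset":[0.04,0,0],"delta_rot":[0,0,0],"jaw":0.3},{"offset":[0.08,0,0],"delta_rot":[0,0,0],"jaw":0.3},{"offset":[0.12,0,0],"delta_rot":[0,0,0],"jaw":0.3},{"offset":[0.16,0,0],"delta_rot":[0,0,0],"jaw":0.3},{"offset":[0.2,0,0],"delta_rot":[0,0,0],"jaw":0.3},{"offset":[0.24,0,0],"delta_rot":[0,0,0],"jaw":0.3},{"offset":[0.28,0,0],"delta_rot":[0,0,0],"jaw":0.3},{"offset":[0.28,0,0],"delta_rot":[0,0,0],"jaw":0.3}]'
python3 - <<'E'
from h import *
st()
s=snap('scene');cv2.imwrite('pics/e1.png',cv2.resize(s['pixels'][160:310,180:330,::-1],None,fx=4,fy=4))
E
```

```text
t: 11.6
tcp_pos: [0.4361, 0.1173, 0.0352]
orientation: [[1.0, 0.023, 0.0], [0.023, -1.0, -0.002], [0.0, 0.002, -1.0]]
contact_force: [-0.7, -0.5, 5.8]
gripper_width: 0.0543
finger_force: 21.5
t: 12.4
tcp_pos: [0.4913, 0.1186, 0.035]
orientation: [[1.0, 0.023, -0.002], [0.023, -1.0, -0.002], [-0.002, 0.002, -1.0]]
contact_force: [-2.4, 0.4, 7.7]
gripper_width: 0.0548
finger_force: 22.7
t 12.4 tcp [0.4913 0.1186 0.035 ] S [-83.3361  21.4499  35.023 ] w 0.05483339967248814 F [-2.3828  0.3743  7.7177] ff 22.673042714595795
[[1.0, 0.023, -0.002], [0.023, -1.0, -0.002], [-0.002, 0.002, -1.0]] q [ -20.1337   30.4555    3.316   119.0345   -3.1167   30.728  -103.28  ]
```

View pics/e1.png

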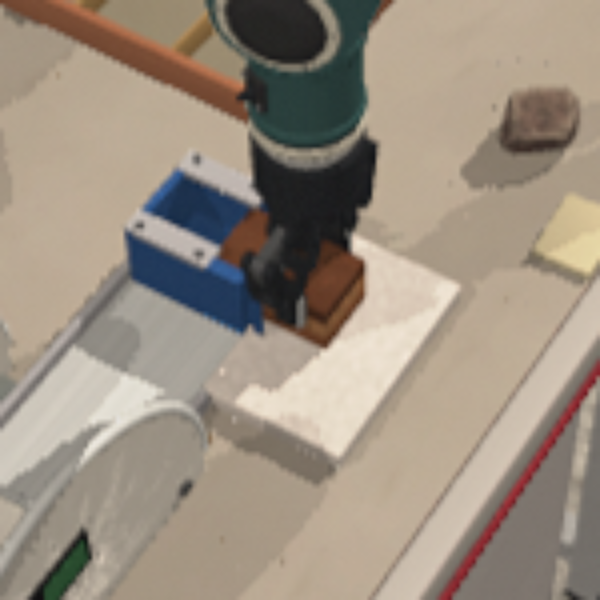

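The block has entered under the guides, straight and with little drag (2.4 N). I release it, go behind it and push with shut fingers.

```bash
python3 -m pendant '[{"offset":[0,0,0],"delta_rot":[0,0,0],"jaw":-0.6},{"offset":[0,0,0],"delta_rot":[0,0,0],"jaw":-0.6},{"offset":[0,0,-0.1],"delta_rot":[0,0,0],"jaw":-0.6},{"offset":[0,0,-0.3],"delta_rot":[0,0,0],"jaw":-0.6},{"offset":[0,0,-0.4],"delta_rot":[0,0,0],"jaw":-0.6},{"offset":[-0.2,0,-0.4],"delta_rot":[0,0,0],"jaw":1},{"offset":[-0.31,0,-0.4],"delta_rot":[0,0,0],"jaw":1},{"offset":[-0.31,0,-0.4],"delta_rot":[0,0,0],"jaw":1}]'
python3 -m pendant '[{"offset":[0,0,0.1],"delta_rot":[0,0,0],"jaw":1},{"offset":[0,0,0.25],"delta_rot":[0,0,0],"jaw":1},{"offset":[0,0,0.36],"delta_rot":[0,0,0],"jaw":1},{"offset":[0,0,0.39],"delta_rot":[0,0,0],"jaw":1},{"offset":[0,0,0.39],"delta_rot":[0,0,0],"jaw":1},{"offset":[0.04,0,0.39],"delta_rot":[0,0,0],"jaw":1},{"offset":[0.07,0,0.39],"delta_rot":[0,0,0],"jaw":1}]'
python3 - <<'E'
from h import *
st()
E
```

```text
t: 13.25
tcp_pos: [0.4266, 0.1169, 0.1146]
orientation: [[1.0, 0.024, -0.003], [0.024, -1.0, -0.003], [-0.003, 0.003, -1.0]]
contact_force: [0.5, -0.3, 0.3]
gripper_width: 0.025
finger_force: 0.0
t: 13.95
tcp_pos: [0.4458, 0.1177, 0.038]
orientation: [[1.0, 0.023, 0.003], [0.023, -1.0, -0.001], [0.003, 0.001, -1.0]]
contact_force: [-0.0, 0.5, 1.2]
gripper_width: 0.0001
finger_force: 0.0
t 13.95 tcp [0.4458 0.1177 0.038 ] S [-128.9073   21.5586   37.9811] w 9.48939583995947e-05 F [-0.0318  0.502   1.2088] ff 0.0
[[1.0, 0.023, 0.003], [0.023, -1.0, -0.001], [0.003, 0.001, -1.0]] q [ -21.5795   27.2097    3.0231  125.0555   -2.7133   27.6811 -105.1867]
```

```bash
python3 -m pendant '[{"offset":[0.04,0,0],"delta_rot":[0,0,0],"jaw":1},{"offset":[0.08,0,0],"delta_rot":[0,0,0],"jaw":1},{"offset":[0.12,0,0],"delta_rot":[0,0,0],"jaw":1},{"offset":[0.16,0,0],"delta_rot":[0,0,0],"jaw":1},{"offset":[0.2,0,0],"delta_rot":[0,0,0],"jaw":1},{"offset":[0.24,0,0],"delta_rot":[0,0,0],"jaw":1},{"offset":[0.26,0,0],"delta_rot":[0,0,0],"jaw":1},{"offset":[0.26,0,0],"delta_rot":[0,0,0],"jaw":1}]'
python3 -m pendant '[{"offset":[0.012,0,0],"delta_rot":[0,0,0],"jaw":1},{"offset":[0.022,0,0],"delta_rot":[0,0,0],"jaw":1},{"offset":[0.022,0,0],"delta_rot":[0,0,0],"jaw":1}]'
python3 - <<'E'
from h import *
st()
E
```

```text
t: 14.75
tcp_pos: [0.4968, 0.1185, 0.0368]
orientation: [[1.0, 0.022, 0.001], [0.022, -1.0, -0.002], [0.001, 0.002, -1.0]]
contact_force: [-0.3, 0.2, 0.7]
gripper_width: 0.0002
finger_force: 0.0
t: 15.05
tcp_pos: [0.5003, 0.1186, 0.0368]
orientation: [[1.0, 0.023, -0.0], [0.023, -1.0, -0.002], [-0.0, 0.002, -1.0]]
contact_force: [-0.2, -0.6, -0.1]
gripper_width: -0.0001
finger_force: 0.1
t 15.05 tcp [0.5003 0.1186 0.0368] S [-74.4062  21.2885  36.8372] w -5.275162478679204e-05 F [-0.1567 -0.6482 -0.0928] ff 0.1028326254527201
[[1.0, 0.023, -0.0], [0.023, -1.0, -0.002], [-0.0, 0.002, -1.0]] q [ -19.6945   30.7892    3.1331  117.8989   -2.8481   31.428  -103.257 ]
```

```bash
for i in 1; do python3 -m pendant '[{"offset":[0.012,0,0],"delta_rot":[0,0,0],"jaw":1},{"offset":[0.024,0,0],"delta_rot":[0,0,0],"jaw":1},{"offset":[0.024,0,0],"delta_rot":[0,0,0],"jaw":1}]'; done
python3 -m pendant '[{"offset":[0.01,0,0],"delta_rot":[0,0,0],"jaw":1},{"offset":[0.016,0,0],"delta_rot":[0,0,0],"jaw":1},{"offset":[0.016,0,0],"delta_rot":[0,0,0],"jaw":1}]'
python3 - <<'E'
from h import *
st()
s=snap('scene');cv2.imwrite('pics/f1.png',cv2.resize(s['pixels'][160:310,180:330,::-1],None,fx=4,fy=4))
E
```

```text
t: 15.35
tcp_pos: [0.5056, 0.1188, 0.0369]
orientation: [[1.0, 0.023, 0.001], [0.023, -1.0, -0.002], [0.001, 0.002, -1.0]]
contact_force: [-0.4, 1.0, -0.1]
gripper_width: -0.0001
finger_force: 0.0
t: 15.65
tcp_pos: [0.5084, 0.1188, 0.0368]
orientation: [[1.0, 0.023, 0.0], [0.023, -1.0, -0.002], [-0.0, 0.002, -1.0]]
contact_force: [0.0, -0.6, 0.8]
gripper_width: 0.0
finger_force: 0.4
t 15.65 tcp [0.5084 0.1188 0.0368] S [-66.2723  21.2852  36.8416] w 3.822738094511031e-05 F [ 0.0132 -0.6368  0.7542] ff 0.3779910161392763
[[1.0, 0.023, 0.0], [0.023, -1.0, -0.002], [-0.0, 0.002, -1.0]] q [ -19.4535   31.304     3.1548  116.8282   -2.8698   31.9745 -103.0136]
```

View pics/f1.png

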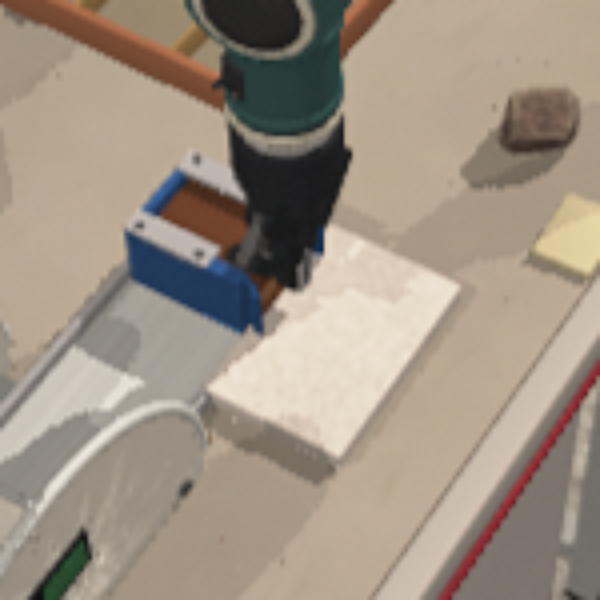

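The block is nearly in: its front end is by the back wall at crop pixel (185,190), but there is no stop force yet. I keep pushing in small steps.

```bash
python3 -m pendant '[{"offset":[0.012,0,0],"delta_rot":[0,0,0],"jaw":1},{"offset":[0.02,0,0],"delta_rot":[0,0,0],"jaw":1},{"offset":[0.02,0,0],"delta_rot":[0,0,0],"jaw":1}]'
python3 -m pendant '[{"offset":[0.01,0,0],"delta_rot":[0,0,0],"jaw":1},{"offset":[0.015,0,0],"delta_rot":[0,0,0],"jaw":1},{"offset":[0.015,0,0],"delta_rot":[0,0,0],"jaw":1}]'
```

```text
t: 16.0
tcp_pos: [0.5112, 0.1188, 0.0367]
orientation: [[1.0, 0.023, -0.002], [0.023, -1.0, -0.003], [-0.003, 0.003, -1.0]]
contact_force: [-5.2, -1.2, 3.8]
gripper_width: 0.0002
finger_force: 2.5
t: 16.3
tcp_pos: [0.512, 0.1188, 0.0364]
orientation: [[1.0, 0.023, -0.007], [0.023, -1.0, -0.003], [-0.007, 0.003, -1.0]]
contact_force: [-9.5, -0.4, 7.8]
gripper_width: 0.0002
finger_force: 5.1
```

The force rose to 9.5 N with TCP travel stopped, so the block is home against the back wall. I withdraw and check.

```bash
python3 -m pendant '[{"offset":[-0.05,0,0],"delta_rot":[0,0,0],"jaw":1},{"offset":[-0.12,0,0],"delta_rot":[0,0,0],"jaw":1},{"offset":[-0.12,0,-0.2],"delta_rot":[0,0,0],"jaw":1},{"offset":[-0.12,0,-0.42],"delta_rot":[0,0,0],"jaw":1},{"offset":[-0.12,0.2,-0.42],"delta_rot":[0,0,0],"jaw":1},{"offset":[0.1,0.4,-0.42],"delta_rot":[0,0,0],"jaw":1},{"offset":[0.3,0.41,-0.42],"delta_rot":[0,0,0],"jaw":1},{"offset":[0.3,0.41,-0.42],"delta_rot":[0,0,0],"jaw":1}]' 60
python3 - <<'E'
from h import *
st();rows([(W([-2,-58,120]),tool(0)),(W([-2,-58,38]),tool(0))],tcp=True)
s=snap('scene');cv2.imwrite('pics/g1.png',cv2.resize(s['pixels'][160:310,180:330,::-1],None,fx=4,fy=4))
E
```

```text
t: 17.1
tcp_pos: [0.5836, 0.0357, 0.122]
orientation: [[1.0, 0.018, 0.009], [0.018, -1.0, -0.003], [0.009, 0.003, -1.0]]
contact_force: [-0.9, 0.4, 0.3]
gripper_width: 0.0001
finger_force: 0.0
t 17.1 tcp [0.5836 0.0357 0.122 ] S [  7.0596 -63.5378 121.9533] w 8.032726280478105e-05 F [-0.9416  0.3959  0.2928] ff 0.0
[[1.0, 0.018, 0.009], [0.018, -1.0, -0.003], [0.009, 0.003, -1.0]] q [-11.3305  27.8689   5.6739 106.8324  -3.4035  44.9924 -92.8811]
off [-0.0455 -0.0275  0.0093] rot [ 0.0006 -0.0014 -0.0007] tcp [0.5744 0.041  0.12  ]
off [-0.049  -0.0289  0.4193] rot [ 0.0006 -0.0014 -0.0007] tcp [0.5744 0.041  0.038 ]
```

View pics/g1.png

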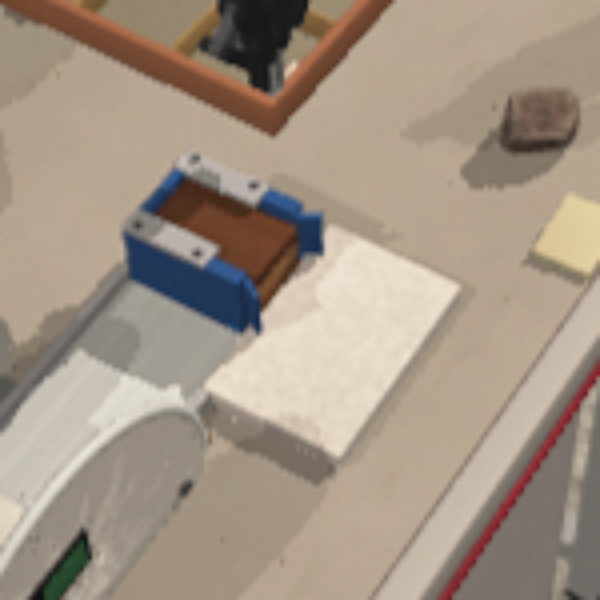

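The block sits inside the sled with its front by the back wall at crop pixel (165,200) and its outer end at (295,250). I check the depth numerically while moving to the pushing side.

```bash
python3 -m pendant '[{"offset":[-0.049,-0.029,0.1],"delta_rot":[0.0005,-0.0014,0],"jaw":1},{"offset":[-0.049,-0.029,0.25],"delta_rot":[0.0005,-0.0014,0],"jaw":1},{"offset":[-0.049,-0.029,0.36],"delta_rot":[0.0005,-0.0014,0],"jaw":1},{"offset":[-0.049,-0.029,0.41],"delta_rot":[0.0005,-0.0014,0],"jaw":1},{"offset":[-0.049,-0.029,0.41],"delta_rot":[0.0005,-0.0014,0],"jaw":1}]'
python3 - <<'E'
from h import *
st()
for n,(a,b,c,d) in dict(scene=(205,192,265,247),top=(205,150,275,215)).items():
    s=snap(n);P=((cloud(s)[b:d,a:c]-O)@Rs*1000).reshape(-1,3);h=cv2.cvtColor(s['pixels'],cv2.COLOR_RGB2HSV)[b:d,a:c].reshape(-1,3).astype(int)
    bl=(h[:,0]>100)&(h[:,0]<125)&(h[:,1]>110)&(P[:,2]>45);br=(h[:,0]<20)&(h[:,1]>110)&(P[:,2]>55)&(P[:,2]<72)
    for m,k in((bl,'blue'),(br,'brown')):print(n,k,m.sum(),np.percentile(P[m],[1,99],axis=0).round(1).tolist())
E
```

```text
t: 17.65
tcp_pos: [0.5658, 0.0442, 0.0378]
orientation: [[1.0, 0.023, -0.011], [0.023, -1.0, 0.0], [-0.011, -0.001, -1.0]]
contact_force: [0.0, 0.5, -0.2]
gripper_width: -0.0004
finger_force: 0.0
t 17.65 tcp [0.5658 0.0442 0.0378] S [-10.5551 -54.5833  37.847 ] w -0.0003522624626789145 F [ 0.0465  0.4913 -0.2227] ff 0.0
[[1.0, 0.023, -0.011], [0.023, -1.0, 0.0], [-0.011, -0.001, -1.0]] q [-11.2753  34.4814   4.4797 110.1117  -4.4779  36.221  -92.5904]
scene blue 269 [[-62.7, -19.0, 45.5], [47.9, 66.0, 72.6]]
scene brown 390 [[-52.4, -2.8, 56.7], [39.1, 44.1, 66.6]]
top blue 98 [[-61.6, 17.9, 52.9], [49.2, 60.5, 85.3]]
top brown 445 [[-52.4, 9.9, 55.5], [39.9, 45.7, 67.7]]
```

The block spans x -52 to +40 mm in the sled (back wall at 40 to 48), so it is home. I push the sled in.

```bash
python3 -m pendant '[{"offset":[0.02,-0.04,0],"delta_rot":[0,-0.0015,0],"jaw":1},{"offset":[0.02,-0.08,0],"delta_rot":[0,-0.0015,0],"jaw":1},{"offset":[0.02,-0.13,0],"delta_rot":[0,-0.0015,0],"jaw":1},{"offset":[0.02,-0.19,0],"delta_rot":[0,-0.0015,0],"jaw":1},{"offset":[0.02,-0.25,0],"delta_rot":[0,-0.0015,0],"jaw":1},{"offset":[0.02,-0.31,0],"delta_rot":[0,-0.0015,0],"jaw":1},{"offset":[0.02,-0.36,0],"delta_rot":[0,-0.0015,0],"jaw":1},{"offset":[0.02,-0.4,0],"delta_rot":[0,-0.0015,0],"jaw":1}]'
python3 -m pendant '[{"offset":[0,-0.05,0],"delta_rot":[0,0,0],"jaw":1},{"offset":[0,-0.11,0],"delta_rot":[0,0,0],"jaw":1},{"offset":[0,-0.17,0],"delta_rot":[0,0,0],"jaw":1},{"offset":[0,-0.23,0],"delta_rot":[0,0,0],"jaw":1},{"offset":[0,-0.29,0],"delta_rot":[0,0,0],"jaw":1},{"offset":[0,-0.35,0],"delta_rot":[0,0,0],"jaw":1},{"offset":[0,-0.41,0],"delta_rot":[0,0,0],"jaw":1},{"offset":[0,-0.45,0],"delta_rot":[0,0,0],"jaw":1}]'
python3 - <<'E'
from h import *
st()
s=snap('scene');cv2.imwrite('pics/i1.png',cv2.resize(s['pixels'][160:340,110:300,::-1],None,fx=3.1,fy=3.1))
rows([(W([-5,185,38]),tool(0))],tcp=True)
E
```

```text
t: 18.55
tcp_pos: [0.5701, 0.1236, 0.04]
orientation: [[1.0, 0.023, -0.017], [0.023, -1.0, -0.001], [-0.017, 0.0, -1.0]]
contact_force: [0.5, -7.9, 4.7]
gripper_width: -0.0002
finger_force: 3.1
t: 19.35
tcp_pos: [0.5677, 0.2141, 0.0399]
orientation: [[1.0, 0.023, -0.017], [0.023, -1.0, -0.0], [-0.017, 0.0, -1.0]]
contact_force: [0.7, -4.8, 4.5]
gripper_width: 0.0003
finger_force: 2.8
t 19.35 tcp [0.5677 0.2141 0.0399] S [ -4.8371 115.1962  39.8578] w 0.0003259563788260743 F [ 0.7076 -4.7803  4.5066] ff 2.816958613693714
[[1.0, 0.023, -0.017], [0.023, -1.0, -0.0], [-0.017, 0.0, -1.0]] q [ -27.1259   37.1468    4.6634  104.2257   -4.9905   39.7556 -108.2015]
off [ 0.001  -0.3393  0.0093] rot [-0.0002  0.0028  0.0003] tcp [0.5659 0.2839 0.038 ]
```

View pics/i1.png

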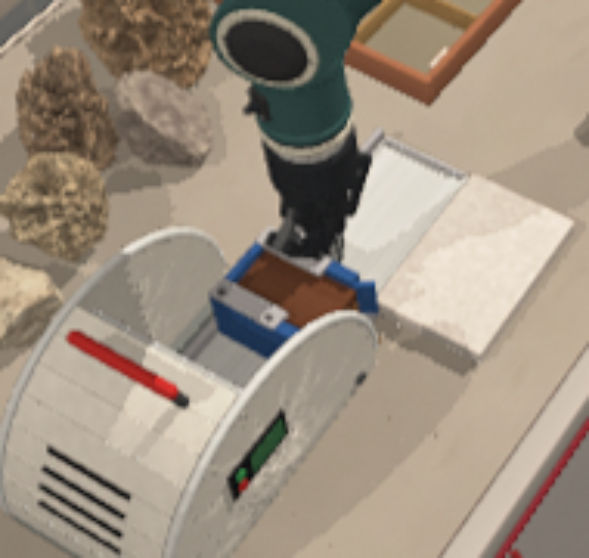

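The sled is straight in the lane at crop pixel (290,300), entering the chamber with the block in it; the guides clear the cheek. I continue.

```bash
python3 -m pendant '[{"offset":[0,-0.04,0],"delta_rot":[0,0.001,0],"jaw":1},{"offset":[0,-0.09,0],"delta_rot":[0,0.001,0],"jaw":1},{"offset":[0,-0.14,0],"delta_rot":[0,0.001,0],"jaw":1},{"offset":[0,-0.19,0],"delta_rot":[0,0.001,0],"jaw":1},{"offset":[0,-0.24,0],"delta_rot":[0,0.001,0],"jaw":1},{"offset":[0,-0.29,0],"delta_rot":[0,0.001,0],"jaw":1},{"offset":[0,-0.33,0],"delta_rot":[0,0.001,0],"jaw":1},{"offset":[0,-0.35,0],"delta_rot":[0,0.001,0],"jaw":1}]'
python3 -m pendant '[{"offset":[0,-0.015,0],"delta_rot":[0,0,0],"jaw":1},{"offset":[0,-0.03,0],"delta_rot":[0,0,0],"jaw":1},{"offset":[0,-0.03,0],"delta_rot":[0,0,0],"jaw":1}]'
python3 - <<'E'
from h import *
st()
E
```

```text
t: 20.2
tcp_pos: [0.5655, 0.2842, 0.0393]
orientation: [[1.0, 0.023, -0.012], [0.023, -1.0, 0.0], [-0.012, -0.0, -1.0]]
contact_force: [-0.2, -5.2, 4.4]
gripper_width: -0.0001
finger_force: 3.0
t: 20.5
tcp_pos: [0.5656, 0.2897, 0.0393]
orientation: [[1.0, 0.023, -0.012], [0.023, -1.0, 0.0], [-0.012, -0.001, -1.0]]
contact_force: [-0.2, -4.2, 3.2]
gripper_width: -0.0003
finger_force: 1.9
t 20.5 tcp [0.5656 0.2897 0.0393] S [ -5.2218 190.875   39.3018] w -0.00027018549300354374 F [-0.16   -4.191   3.2072] ff 1.9128176383674145
[[1.0, 0.023, -0.012], [0.023, -1.0, 0.0], [-0.012, -0.001, -1.0]] q [ -33.5122   39.1427    4.8647  100.2315   -5.1834   41.4384 -114.5131]
```

```bash
python3 -m pendant '[{"offset":[0,-0.015,0],"delta_rot":[0,0,0],"jaw":1},{"offset":[0,-0.025,0],"delta_rot":[0,0,0],"jaw":1},{"offset":[0,-0.025,0],"delta_rot":[0,0,0],"jaw":1}]'
python3 -m pendant '[{"offset":[0,-0.01,0],"delta_rot":[0,0,0],"jaw":1},{"offset":[0,-0.02,0],"delta_rot":[0,0,0],"jaw":1},{"offset":[0,-0.02,0],"delta_rot":[0,0,0],"jaw":1}]'
```

```text
t: 20.8
tcp_pos: [0.5654, 0.2947, 0.0392]
orientation: [[1.0, 0.023, -0.012], [0.023, -1.0, 0.0], [-0.012, -0.001, -1.0]]
contact_force: [0.9, -5.1, 2.9]
gripper_width: -0.0004
finger_force: 2.1
t: 21.1
tcp_pos: [0.5657, 0.2971, 0.0392]
orientation: [[1.0, 0.022, -0.012], [0.022, -1.0, -0.001], [-0.012, 0.001, -1.0]]
contact_force: [0.7, -7.0, 4.8]
gripper_width: -0.0
finger_force: 3.7
```

```bash
python3 -m pendant '[{"offset":[0,-0.01,0],"delta_rot":[0,0,0],"jaw":1},{"offset":[0,-0.015,0],"delta_rot":[0,0,0],"jaw":1},{"offset":[0,-0.015,0],"delta_rot":[0,0,0],"jaw":1}]'
python3 -m pendant '[{"offset":[0,-0.01,0],"delta_rot":[0,0,0],"jaw":1},{"offset":[0,-0.015,0],"delta_rot":[0,0,0],"jaw":1},{"offset":[0,-0.015,0],"delta_rot":[0,0,0],"jaw":1}]'
```

```text
t: 21.4
tcp_pos: [0.5658, 0.2972, 0.0392]
orientation: [[1.0, 0.02, -0.013], [0.02, -1.0, -0.005], [-0.014, 0.005, -1.0]]
contact_force: [-0.7, -12.9, 8.9]
gripper_width: 0.0001
finger_force: 6.5
t: 21.7
tcp_pos: [0.5658, 0.2971, 0.0392]
orientation: [[1.0, 0.019, -0.015], [0.018, -1.0, -0.009], [-0.015, 0.008, -1.0]]
contact_force: [-1.6, -19.0, 9.9]
gripper_width: -0.0002
finger_force: 9.4
```

The sled is firmly at the stop (19 N, no further travel). I back off, lift clear and check.

```bash
python3 -m pendant '[{"offset":[0,0.05,0],"delta_rot":[0,0,0],"jaw":1},{"offset":[0,0.2,0],"delta_rot":[0,0,0],"jaw":1},{"offset":[0,0.4,0],"delta_rot":[0,0,0],"jaw":1},{"offset":[0,0.5,-0.2],"delta_rot":[0,0,0],"jaw":1},{"offset":[0,0.7,-0.4],"delta_rot":[0,0,0],"jaw":1},{"offset":[0,0.9,-0.6],"delta_rot":[0,0,0],"jaw":1},{"offset":[0,1,-0.8],"delta_rot":[0,0,0],"jaw":1},{"offset":[0,1,-0.8],"delta_rot":[0,0,0],"jaw":1}]'
python3 -m pendant '[{"offset":[0,0.2,0],"delta_rot":[0,0,0],"jaw":1},{"offset":[0,0.4,0],"delta_rot":[0,0,0],"jaw":1},{"offset":[0,0.6,0],"delta_rot":[0,0,0],"jaw":1},{"offset":[0,0.6,0],"delta_rot":[0,0,0],"jaw":1}]'
python3 - <<'E'
from h import *
st()
for n,(a,b,c,d) in dict(scene=(140,200,240,300),top=(90,145,215,225)).items():
    s=snap(n)
    if n=='scene': cv2.imwrite('pics/j1.png',cv2.resize(s['pixels'][160:360,80:360,::-1],None,fx=2.8,fy=2.8))
    P=((cloud(s)[b:d,a:c]-O)@Rs*1000).reshape(-1,3);h=cv2.cvtColor(s['pixels'],cv2.COLOR_RGB2HSV)[b:d,a:c].reshape(-1,3).astype(int)
    bl=(h[:,0]>100)&(h[:,0]<125)&(h[:,1]>110)&(P[:,2]>45)&(P[:,2]<80);br=(h[:,0]<20)&(h[:,1]>110)&(P[:,2]>55)&(P[:,2]<70)
    for m,k in((bl,'blue'),(br,'brown')):
        if m.sum()>5: print(n,k,m.sum(),np.percentile(P[m],[1,99],axis=0).round(1).tolist())
E
```

```text
t: 22.5
tcp_pos: [0.575, 0.1026, 0.2043]
orientation: [[1.0, 0.018, -0.003], [0.018, -1.0, 0.003], [-0.003, -0.003, -1.0]]
contact_force: [0.4, -0.1, -0.1]
gripper_width: 0.0001
finger_force: 0.0
t: 22.9
tcp_pos: [0.5742, -0.0203, 0.1983]
orientation: [[1.0, 0.016, -0.012], [0.016, -1.0, -0.001], [-0.012, 0.001, -1.0]]
contact_force: [0.3, -0.3, -0.5]
gripper_width: -0.0
finger_force: 0.0
t 22.9 tcp [ 0.5742 -0.0203  0.1983] S [  -3.6011 -119.2361  198.2874] w -2.6473292742121626e-05 F [ 0.3258 -0.2903 -0.4607] ff 0.0
[[1.0, 0.016, -0.012], [0.016, -1.0, -0.001], [-0.012, 0.001, -1.0]] q [ -8.8217  21.8997   9.4273 104.468   -4.2163  54.6766 -86.6885]
scene blue 74 [[-33.6, 215.5, 59.9], [49.0, 270.1, 74.2]]
scene brown 323 [[-28.7, 231.4, 57.4], [38.5, 269.0, 67.2]]
top blue 275 [[-63.9, 208.3, 45.5], [48.4, 302.4, 74.5]]
top brown 624 [[-53.8, 228.1, 56.4], [38.6, 275.5, 67.5]]
```

View pics/j1.png

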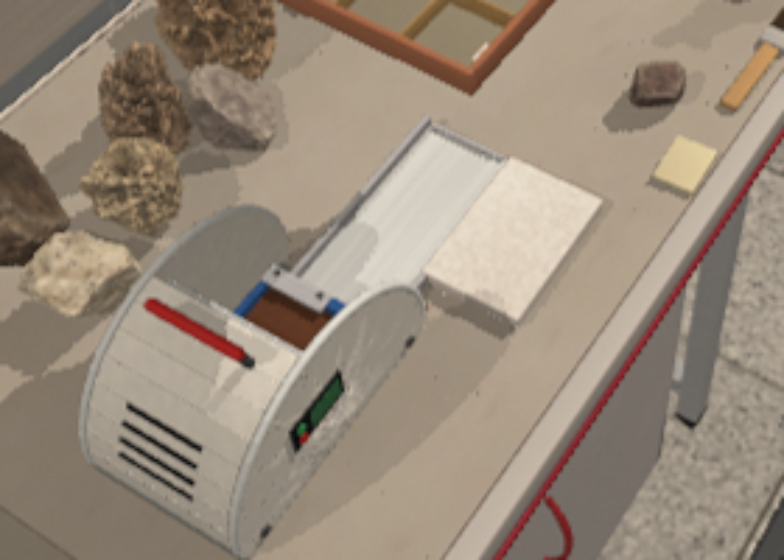

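The final view shows the sled with the block inside the chamber at crop pixel (290,315), the shutter up (red bar at (200,330)), and the bystanders where they were. The robot is clear of everything.

```bash
python3 -c "
from cell import manip
print(manip.sign_off())"
```

```text
the job is handed in; nothing more can be done
None
```

I handed the job in at about 23 s: the shutter stays up by itself, the block is home in the sled to within camera accuracy, the sled is against the rubber stop, and the bystanders in view had not moved.

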